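Clear the inking counter: drop the spent cans, stack the ink tins

TASK

Clear the inking counter: put all the small spent solvent cans into the hopper on top of the waste chest, and when every one is in, lift the latch and swing the trap open with its lever so that they all drop into the chest, then swing the trap fully shut again and latch it down. Also stack all the loose round ink tins, upright and squarely, on the round tin that already stands on the small square wooden board, as one straight column. Leave everything else on the counter where it is.

Things in the scene. Friction and masses are not known exactly. Their poses are not given: they have to be found in the camera images.
- chest: waste chest, fixed: grey steel box 324 x 176 x 185 mm, clear panels at its far part, square steel hopper on its near part. Origin on the counter under the hopper's centre; x to the far end, y left. Box spans x -109..215, y -88..88 mm. Hopper open at the top, inside 170 (x) by 160 mm, walls 4 mm, z 185 up to the rim at 252 mm; its floor is the trap. What drops through slides to the far end
- hopper (a point): centre of the upper face of the shut trap, inside the hopper, 182.5 mm above the counter; axes as the chest's
- trap (a joint): trap door angle, rad: 0 shut (level) to 1.45 hanging open. Hinged along the chest's y at the hopper's near edge, its far edge swings down; the lever is fixed to it. Stiff: it stays where left, even loaded; 3 to 6 N at the grip moves it. Locked shut while the latch is down
- trap_hinge (a point): point on the trap's hinge axis (the axis runs along the chest's y), midway along; at chest x -85 mm, z 180 mm
- lever_grip (a point): centre of the lever's black round grip, 22 mm thick, 78 mm long along the chest's y, right (-y) of the hopper at chest y -145 mm, 125 mm from the hinge axis. At trap = 0 the lever leans 30 degrees from upright to chest -x (grip at chest x -147, z 288 mm); opening swings it over the top to +x by the trap's angle (at 1.45 rad: x +15, z 255 mm)
- latch (a joint): latch bar angle, rad: 0 down (level, its notch over the dog, an upright finger fixed to the trap's shaft), raised up to 1.1. The dog is free above 0.3; raise it to 0.6 or more. Stays at any angle by friction; about 2 N at the knob lifts it. The notch fits over the dog only with the trap within 0.05 rad of shut
- latch_pivot (a point): point on the latch's pivot axis, which runs along the chest's y; on the left-hand (+y) side of the hopper at chest x +35, y +100, z 245 mm
- latch_knob (a point): centre of the latch's black round knob, 16 mm thick, sticking out 51 mm along the chest's +y from the bar; at latch = 0 it lies 85 mm to -x of the pivot, 17 mm above and 30 mm to +y of it, and turns with the latch (up, then towards +x)
- can1_mid (a point): spent flat solvent can: oblong steel can with paper label, 52 x 34 x 74 mm plus a black screw cap 22 mm wide and 12 mm high; about 70 g. This point is the centre of the oblong body, 37 mm above its underside; x along the 52 mm width, y along the 34 mm thickness, z from underside to cap. Stands at the start; may be absent
- can2_mid (a point): spent flat solvent can: oblong steel can with paper label, 52 x 34 x 74 mm plus a black screw cap 22 mm wide and 12 mm high; about 70 g. This point is the centre of the oblong body, 37 mm above its underside; x along the 52 mm width, y along the 34 mm thickness, z from underside to cap. Stands at the start; may be absent
- can3_mid (a point): spent flat solvent can: oblong steel can with paper label, 52 x 34 x 74 mm plus a black screw cap 22 mm wide and 12 mm high; about 70 g. This point is the centre of the oblong body, 37 mm above its underside; x along the 52 mm width, y along the 34 mm thickness, z from underside to cap. Stands at the start; may be absent
- tin1_mid (a point): a closed, full round ink tin, 66 mm across and 42 mm high, flat lid, about 220 g. This point is its centre, 21 mm above its underside; z is its axis. Stands on the counter at the start; may be absent
- tin2_mid (a point): a closed, full round ink tin, 66 mm across and 42 mm high, flat lid, about 220 g. This point is its centre, 21 mm above its underside; z is its axis. Stands on the counter at the start; may be absent
- tin3_mid (a point): a closed, full round ink tin, 66 mm across and 42 mm high, flat lid, about 220 g. This point is its centre, 21 mm above its underside; z is its axis. Stands on the counter at the start; may be absent
- base_tin_mid (a point): centre (21 mm above its underside) of the round ink tin, same as the others (66 x 42 mm) and loose too, that stands on a fixed square wooden board, 100 x 100 x 10 mm, at the right: the foot of the column
- muller: glass muller, 72 mm across and 87 mm high, origin under its centre; to be left alone
- jar: amber jar with black lid, 66 mm across, 74 mm high, origin under its centre; to be left alone
- knife: ink knife lying flat, 220 mm long, wooden handle towards its -x; to be left alone
- brayer: rubber roller 90 mm wide with wooden handle, lying, handle towards its -x; to be left alone

How it is judged:
On the way, in this order (a step that is already met when the one before it is completed fails the run):
1. all the spent cans are in the hopper, on the shut trap (x of can1_mid in the frame of hopper between -0.087 and 0.087 m and y of can1_mid in the frame of hopper between -0.082 and 0.082 m and z of can1_mid in the frame of hopper between 0.005 and 0.09 m and x of can2_mid in the frame of hopper between -0.087 and 0.087 m and y of can2_mid in the frame of hopper between -0.082 and 0.082 m and z of can2_mid in the frame of hopper between 0.005 and 0.09 m and x of can3_mid in the frame of hopper between -0.087 and 0.087 m and y of can3_mid in the frame of hopper between -0.082 and 0.082 m and z of can3_mid in the frame of hopper between 0.005 and 0.09 m and value of joint trap below 0.06 rad), for 0.3 s.
2. the trap is swung open (beyond 1 rad) and all the cans are down in the chest (value of joint trap above 1 rad and x of can1_mid in the frame of chest between -0.109 and 0.215 m and y of can1_mid in the frame of chest between -0.088 and 0.088 m and z of each of can1_mid, can2_mid, can3_mid in the frame of chest below 0.165 m and x of can2_mid in the frame of chest between -0.109 and 0.215 m and y of can2_mid in the frame of chest between -0.088 and 0.088 m and x of can3_mid in the frame of chest between -0.109 and 0.215 m and y of can3_mid in the frame of chest between -0.088 and 0.088 m), for 0.2 s.
3. the trap is shut (within 0.06 rad) and latched (latch within 0.10 rad of down) (value of joint trap below 0.06 rad and value of joint latch below 0.1 rad), for 0.3 s.
At the end, for the whole second after the job is handed in: All spent cans lie inside the chest below the trap; the trap is shut (within 0.06 rad) and the latch down (within 0.10 rad); the base tin stands on its board and all loose ink tins stand on it in one column, each within 10 mm of the base tin's axis and upright within 0.10 rad (all of step 3 and x of can1_mid in the frame of chest between -0.109 and 0.215 m and y of can1_mid in the frame of chest between -0.088 and 0.088 m and z of each of can1_mid, can2_mid, can3_mid in the frame of chest below 0.165 m and x of can2_mid in the frame of chest between -0.109 and 0.215 m and y of can2_mid in the frame of chest between -0.088 and 0.088 m and x of can3_mid in the frame of chest between -0.109 and 0.215 m and y of can3_mid in the frame of chest between -0.088 and 0.088 m and horizontal distance between each of tin1_mid, tin2_mid, tin3_mid and base_tin_mid below 0.01 m and angle between each of tin1_mid, tin2_mid, tin3_mid, base_tin_mid's own z axis and vertical below 0.1 rad and height (world z) of base_tin_mid between 0.025 and 0.04 m); the robot touches nothing.
It fails at once if another thing on the counter is shifted more than 50 mm (distance of any of muller, jar, knife, brayer from where it was at the start of the episode above 0.05 m).
Of can1, can2, can3 only 2 to 3 are there at a start; the rules pass over those that are not, and their reading is None.
Of tin1, tin2, tin3 only 2 to 3 are there at a start; the rules pass over those that are not, and their reading is None.
At some moment in a run one of can1, can2, can3 may be knocked a few centimetres aside while the robot is not near it.
Once in a run the grip may slacken for a moment while it holds something.
It also fails if it takes over 210 s, if anything falls off the work surface, if the arm or the gripper's body presses on something with over 40 N, if the wrist force passes 120 N, or if a joint passes its speed limit or range.

ROBOT

A 6-joint arm with a two-finger parallel gripper is mounted at the origin on the work surface. World frame = base frame: x ahead of the robot, y to its left, z up, the work surface at z = 0. Lengths are in m, angles in rad, forces in N, time in s.
With the tool pointing down it reaches from about 0.3 to 0.875 m from the base axis. Payload 6.4 kg.
Tool frame: the origin (TCP) lies where the fingers leave the gripper's body, on its centre line; the fingertips stand 73 mm ahead of it and the grasp point (between the pads) lies 54 mm ahead of it; z points along the fingers, y is the line along which they close (so a half turn about z gives the same grasp; the last joint's range is limited). The gripper opens to 85 mm and grips with 20 to 120 N. Pads are 22 mm wide; open, the fingers measure 114 mm over their backs; the gripper's body (76 mm by 85 mm) begins 54 mm behind the grasp point. The pads swing forward as they close: fully open they stand 13 mm farther back than shut.
Start: joints at [0.984, 0.181, 1.607, -0, 1.354, -0.206], TCP at [0.214, 0.534, 0.304] pointing down, gripper open.
Joint ranges: [-2.99, 2.99], [-0.89, 2.07], [0.3, 2.58], [-1.14, 4.28], [0, 2.63], [-3.12, 3.12]. Speed limits (rad/s): [2.57, 2.57, 3.01, 3.14, 3.14, 3.14].

INTERFACE

Orientations are given as a unit quaternion [w, x, y, z].
In Python, from bench import ctrl gives the robot as it stands.
- The arm moves only by the tool carry_out, never from a script. Its argument "steps" is one flat list of numbers, 7 for each row, row after row: the shift along the tool's x, y, z in m, then the turn, a rotation vector about the tool's x, y, z in rad, then the opening, from 0 (shut) to 1 (fully open). In form: [dx, dy, dz, wx, wy, wz, claw, dx, dy, dz, wx, wy, wz, claw, ...]. A call has 1 to 20 rows; each row is the pose to reach, as a shift and turn from the pose commanded when the call began, along the tool's axes at that moment; what a row does not reach only later rows make up. A row lasts 1/10 s, in which the tool goes at most 50 mm and 8.59 degrees, less where a joint would pass 70% of its speed; a pose out of reach is approached as far as the arm can. A call with a gripper value outside its range is refused whole. The fingers move at their own pace and stop on an object; the grip force is fixed at half the most. Time passes only in rows, so rows that repeat a pose let the fingers close. It gives the time, the measured TCP pose, the force, the opening and the grip force at its end, in the units of the state.
- ctrl.get_obs(): the state, without advancing time (a new reading comes with each control period).
- ctrl.camera(name): name is "scene" or "top" or "wrist"; returns the picture (400x640x3 uint8, red, green, blue); there is no depth.
- ctrl.camera_params(name): a dict with "vertical_fov" (degrees; the focal length in pixels is half the picture's height over the tangent of half this angle, whatever the lens; pixels are square), "cx", "cy" (the principal point, pixels), "k1" (the pictures are not rectified: a ray, as slopes to the right and down, at radius r is drawn at 1 + k1 r^2 times it, then the intrinsics apply), "cam_to_world" (4x4, takes a point from camera to world coordinates); the wrist camera has in their place "hand_eye" (4x4, takes a point from camera to tool coordinates, whose origin is the TCP and whose axes are the flange's). Camera axes: x right, y down, z forward; pixel columns grow to the right and rows downward; lengths in m; the calibration is good to about 2 mm. A picture is of the moment at which its call begins: read the wrist's pose just before it. camera_params takes no time and is no camera call.
- ctrl.hand_in(): hands the job in; it is judged then, once.
The state is a dict: "time_s": time; "q": joint angles; "dq": joint speeds; "joint_efforts": joint torques, N m; "eef_pos": TCP position; "eef_rot": TCP orientation; "wrist_force": force on the tool from outside, world axes, zero at the start; "torque": the same for the moment, N m; "opening": opening from 0.0 (shut) to 1.0 (fully open); "grasp_force": force on a finger pad.
Only numpy, scipy, OpenCV 4.12 (cv2) and the standard library are available. Lean on these libraries where they do the work, as an engineer would, in place of code of your own. Each camera call takes 0.05 s, during which the arm holds its last target. There are 200 camera calls.

## Working session

There is one attempt and no reset: what is moved stays moved. The work goes in short steps, Python scripts to look and compute and a tool call to move; the robot and the scene stay as the last step left them, time stands still between calls to the robot, and variables do not carry over. Pictures are saved under pics/ and viewed, at most 14 in all, crops included, and the job is handed in when it is done.

Besides the shell and the picture viewer there is one more tool, called after "Emit:" as name(argument=value, ...), one argument or row to a line, values as JSON. carry_out: Moves the arm, as the interface text tells. Its arguments: {"type":"object","properties":{"steps":{"type":"array"}},"required":["steps"]}

```bash
ls; mkdir -p pics; cat > h.py <<'E'
import numpy as np, cv2
from bench import ctrl
from scipy.spatial.transform import Rotation as R
def T(o):
    w,x,y,z=o["eef_rot"]; M=np.eye(4); M[:3,:3]=R.from_quat([x,y,z,w]).as_matrix(); M[:3,3]=o["eef_pos"]; return M
def cam(name):
    o=ctrl.get_obs(); im=ctrl.camera(name); p=ctrl.camera_params(name)
    M=p["cam_to_world"] if name!="wrist" else T(o)@np.array(p["hand_eye"])
    f=200/np.tan(np.radians(p["vertical_fov"])/2)
    return im,dict(f=f,cx=p["cx"],cy=p["cy"],k1=p["k1"],M=np.array(M))
def K(c): return np.array([[c['f'],0,c['cx']],[0,c['f'],c['cy']],[0,0,1.]]),np.array([c['k1'],0,0,0.])
def ray(c,uv):
    k,d=K(c); p=cv2.undistortPoints(np.array([[uv]],float),k,d)[0,0]
    return c['M'][:3,3],c['M'][:3,:3]@np.array([p[0],p[1],1])
def plane(c,uv,z):
    o,d=ray(c,uv); return (o+d*(z-o[2])/d[2])
def proj(c,P):
    k,d=K(c); W=np.linalg.inv(c['M']); return cv2.projectPoints(np.array(P,float).reshape(-1,1,3),cv2.Rodrigues(W[:3,:3])[0],W[:3,3],k,d)[0][:,0]
def save(n,im,s=1.25): cv2.imwrite(n,cv2.resize(im[:,:,::-1],None,fx=s,fy=s))
def move(P,yaw=None,Rt=None):
    "shift/rotvec in the tool axes to reach TCP P"
    M=T(ctrl.get_obs()); d=M[:3,:3].T@(np.array(P)-M[:3,3]); 
    if yaw is not None: Rt=R.from_euler('z',yaw).as_matrix()@np.diag([1,-1,-1.])
    r=R.from_matrix(M[:3,:3].T@Rt).as_rotvec() if Rt is not None else np.zeros(3)
    return np.round(np.r_[d,r],4)
E
python3 - <<'E'
from h import *
print(ctrl.get_obs())
for n in("scene","top","wrist"):
    im,c=cam(n); save(f"pics/{n}0.png",im); print(n,c)
E
```

```text
pics
{'time_s': 0.0, 'q': array([ 9.83717173e-01,  1.81556661e-01,  1.60806342e+00, -9.42978951e-06,
        1.35383096e+00, -2.06299097e-01]), 'dq': array([-4.71470945e-06, -1.33772732e-03, -6.41189661e-04,  2.03838146e-04,
       -2.91625355e-04, -1.05203908e-03]), 'joint_efforts': array([-7.75508415e-04, -4.44880700e+01, -3.51330078e+01, -3.63065274e-04,
        9.18249803e-03, -8.94186570e-06]), 'eef_pos': array([0.21342094, 0.53343035, 0.3029485 ]), 'eef_rot': array([-3.54762269e-04,  1.89240807e-01,  9.81930269e-01, -8.58812910e-04]), 'wrist_force': array([ 0.45073908, -0.30967395, -0.04873991]), 'torque': array([ 0.05860516, -0.01598428,  0.01665233]), 'grasp_force': 0.0, 'opening': 0.9999632181444564}
scene {'f': np.float64(437.9375175886404), 'cx': 324.17790408821907, 'cy': 194.69114819297383, 'k1': -0.08976782389735534, 'M': array([[-0.71356625,  0.59088543, -0.37640086,  0.98683698],
       [ 0.70051987,  0.60925218, -0.37159614,  0.43548297],
       [ 0.0097523 , -0.52883475, -0.84866878,  1.16013651],
       [ 0.        ,  0.        ,  0.        ,  1.        ]])}
top {'f': np.float64(361.215387676581), 'cx': 317.99100973576213, 'cy': 192.8362352025848, 'k1': 0.028217396203136874, 'M': array([[-0.01592004, -0.99557516,  0.0926102 ,  0.47474472],
       [-0.99937703,  0.012926  , -0.03283999,  0.03084409],
       [ 0.0314976 , -0.09307532, -0.99516073,  0.9893782 ],
       [ 0.        ,  0.        ,  0.        ,  1.        ]])}
wrist {'f': np.float64(312.7460365558893), 'cx': 318.93085986800514, 'cy': 200.43224565773258, 'k1': -0.047041354028136396, 'M': array([[ 0.37194143,  0.89167779,  0.25801218,  0.1471452 ],
       [ 0.9282539 , -0.35666498, -0.10552152,  0.56040838],
       [-0.00206729,  0.27874864, -0.96036187,  0.37378845],
       [ 0.        ,  0.        ,  0.        ,  1.        ]])}
```

View pics/top0.png

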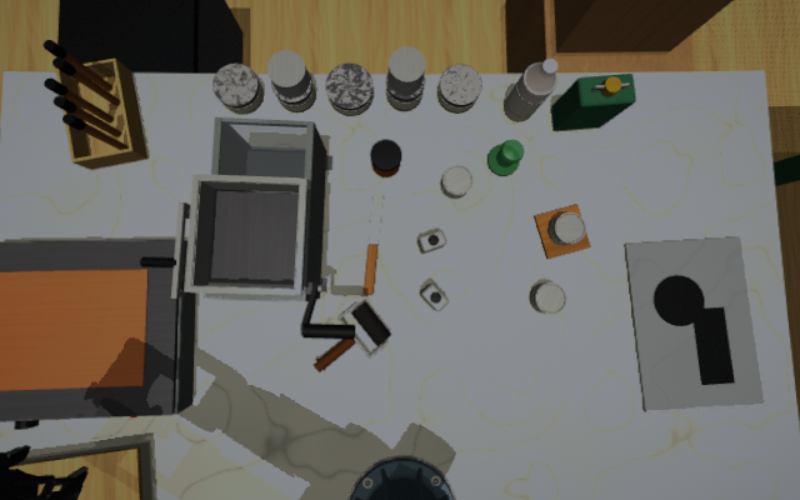

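View pics/scene0.png

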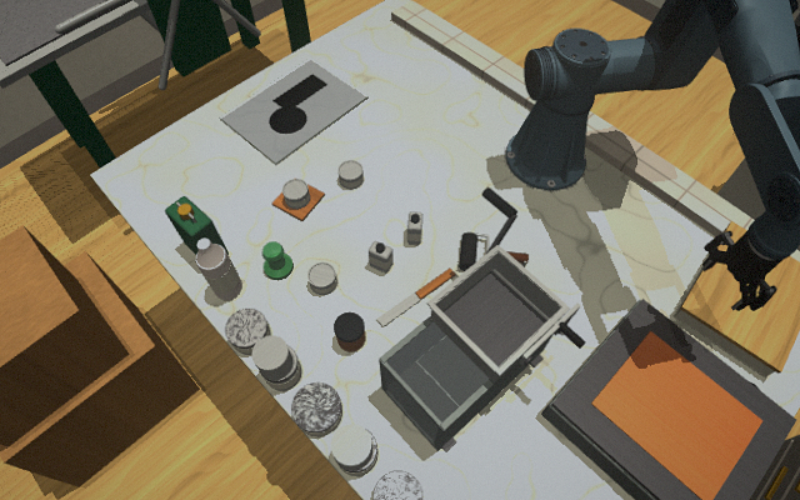

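Top view (800x500 px) shows two cans (432,240), (434,294), two loose tins (457,181), (548,296), the base tin (568,228), hopper rim with corners around (195,178)-(310,290), lever grip (330,330), latch knob (155,262). Scene view agrees: there are only two cans and two loose tins.

```bash
python3 - <<'E'
from h import *
im,c=cam("top")
cv2.imwrite("pics/topcrop.png",cv2.resize(im[80:300,120:480][:,:,::-1],None,fx=2.2,fy=2.2,interpolation=cv2.INTER_CUBIC))
ims,cs=cam("scene")
for n,(u,v),z in [("can1",(432,240),.086),("can2",(434,294),.086),("tA",(457,178),.042),("tB",(549,295),.042),("base",(569,226),.052),("grip",(330,330),.288),("knob",(155,262),.262),("r1",(193,178),.252),("r2",(308,178),.252),("r3",(303,295),.252),("r4",(189,289),.252)]:
    p=plane(c,(u/1.25,v/1.25),z); print(n,p.round(3),(proj(cs,p)*1.25).round())
E
```

```text
can1 [ 0.56  -0.069  0.086] [[380. 247.]]
can2 [ 0.452 -0.07   0.086] [[412. 220.]]
tA [ 0.697 -0.13   0.042] [[319. 276.]]
tB [ 0.445 -0.317  0.042] [[348. 172.]]
base [ 0.589 -0.363  0.052] [[293. 190.]]
grip [0.405 0.113 0.288] [[496. 203.]]
knob [0.514 0.389 0.262] [[572. 338.]]
r1 [0.651 0.338 0.252] [[500. 373.]]
r2 [0.65  0.153 0.252] [[423. 303.]]
r3 [0.458 0.16  0.252] [[495. 243.]]
r4 [0.471 0.34  0.252] [[564. 307.]]
```

View pics/topcrop.png

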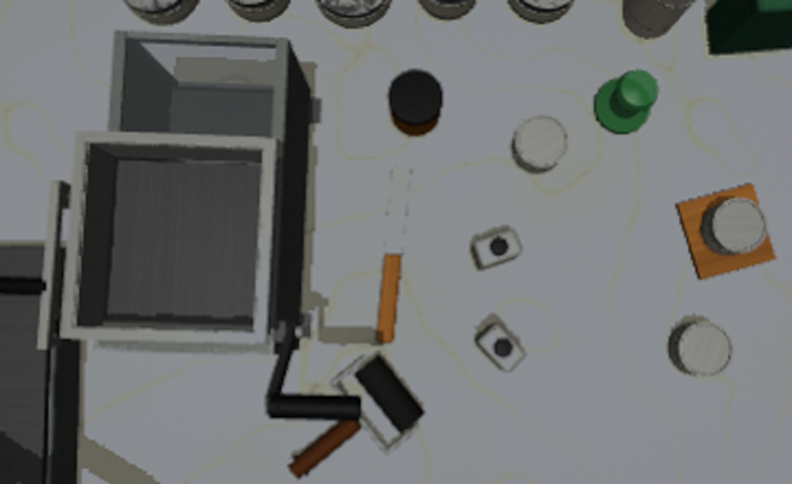

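```bash
cat > m.py <<'E'
from h import *
im,c=cam("top")
f=lambda u,v,z:plane(c,(120+u/2.2,80+v/2.2),z)
for n,u,v,z in [("can1",499,246,.086),("can2",502,347,.086),("tA",540,143,.042),("tB",704,347,.042),("base",739,225,.052),("grip",315,407,.288),("knob",30,285,.262)]: print(n,f(u,v,z).round(4))
r=np.array([f(*q,.252) for q in [(78,132),(276,134),(267,343),(62,338)]]); ct=r.mean(0)
loc=np.array([[89,84],[89,-84],[-89,-84],[-89,84]])/1000
e=r[:,:2]-ct[:2]; yaw=np.arctan2((loc[:,0]*e[:,1]-loc[:,1]*e[:,0]).sum(),(loc*e).sum())
Rz=np.array([[np.cos(yaw),-np.sin(yaw)],[np.sin(yaw),np.cos(yaw)]])
print("chest",ct,yaw,"resid mm",(1000*(e@Rz-loc)).round(1).tolist())
for n,x,y in [("grip",-.147,-.145),("knob",-.05,.13)]: print(n,ct[:2]+Rz@[x,y])
for n,q in [("can1",[(471,240),(514,226),(522,250),(480,268)]),("can2",[(475,333),(499,316),(526,351),(508,371)])]:
    p=np.array([f(*a,.074)for a in q])[:,:2]; print(n,p.mean(0),[round(float(np.linalg.norm(p[i]-p[i-1])),3) for i in range(4)])
    print(n,np.degrees([np.arctan2(*(p[a]-p[b])[::-1]) for a,b in [(1,0),(2,3),(2,1),(3,0)]]).round())
E
python3 m.py
```

```text
can1 [ 0.5604 -0.0717  0.086 ]
can2 [ 0.4456 -0.0724  0.086 ]
tA [ 0.6899 -0.1296  0.042 ]
tB [ 0.4405 -0.3188  0.042 ]
base [ 0.5852 -0.3642  0.052 ]
grip [0.4035 0.1142 0.288 ]
knob [0.5141 0.3705 0.262 ]
chest [0.55831826 0.24954388 0.252     ] -0.037536705660388095 resid mm [[5.1, 6.1], [9.0, -7.5], [-7.6, -7.1], [-6.6, 8.4]]
grip [0.40598026 0.11016262]
knob [0.51323211 0.3813287 ]
can1 [ 0.5616546  -0.07045076] [0.034, 0.053, 0.029, 0.053]
can1 [ -73.  -68. -163. -163.]
can2 [ 0.45012675 -0.07383603] [0.057, 0.034, 0.05, 0.031]
can2 [ -56.  -44. -143. -140.]
```

```bash
cat > w.py <<'E'
import sys; from h import *
# args: x,y,z,yawdeg ...
o=ctrl.get_obs()
for a in sys.argv[1:]:
    x,y,z,w=map(float,a.split(",")); print(a,move([x,y,z],np.radians(w)).tolist())
E
python3 w.py 0.25,0.45,0.42,140 0.56,-0.07,0.42,108 0.56,-0.07,0.28,108
```

```text
0.25,0.45,0.42,140 [-0.0649, -0.0643, -0.1164, -0.0006, -0.0, 0.3173]
0.56,-0.07,0.42,108 [-0.5459, -0.4318, -0.1162, -0.0006, 0.0002, 0.8759]
0.56,-0.07,0.28,108 [-0.5459, -0.4317, 0.0238, -0.0006, 0.0002, 0.8759]
```

Emit:
carry_out(
  steps=[-0.065,-0.064,-0.116,0,0,0.3,1,-0.065,-0.064,-0.116,0,0,0.3,1,-0.065,-0.064,-0.116,0,0,0.3,1,-0.546,-0.432,-0.116,0,0,0.876,1,-0.546,-0.432,-0.116,0,0,0.876,1,-0.546,-0.432,-0.116,0,0,0.876,1,-0.546,-0.432,-0.116,0,0,0.876,1,-0.546,-0.432,-0.116,0,0,0.876,1,-0.546,-0.432,-0.116,0,0,0.876,1,-0.546,-0.432,-0.116,0,0,0.876,1,-0.546,-0.432,-0.116,0,0,0.876,1,-0.546,-0.432,-0.116,0,0,0.876,1,-0.546,-0.432,-0.116,0,0,0.876,1,-0.546,-0.432,-0.116,0,0,0.876,1,-0.546,-0.432,-0.116,0,0,0.876,1,-0.546,-0.432,-0.116,0,0,0.876,1,-0.546,-0.432,0.024,0,0,0.876,1,-0.546,-0.432,0.024,0,0,0.876,1,-0.546,-0.432,0.024,0,0,0.876,1,-0.546,-0.432,0.024,0,0,0.876,1],
)

```text
time_s: 2.3
eef_pos: [0.5565, -0.0685, 0.2735]
eef_rot: [-0.006, 0.588, 0.809, -0.002]
wrist_force: [-0.2, -0.3, -0.2]
opening: 0.995
grasp_force: 0.0
```

```bash
python3 - <<'E'
from h import *
im,c=cam("wrist"); save("pics/w1.png",im)
for p in [(.5604,-.0717,.086),(.4456,-.0724,.086)]: print((proj(c,[p])*1.25).round())
print(T(ctrl.get_obs()).round(3).tolist())
E
```

```text
[[406. 253.]]
[[244. 203.]]
[[-0.309, 0.951, -0.006, 0.558], [0.951, 0.309, 0.002, -0.069], [0.004, -0.005, -1.0, 0.278], [0.0, 0.0, 0.0, 1.0]]
```

View pics/w1.png

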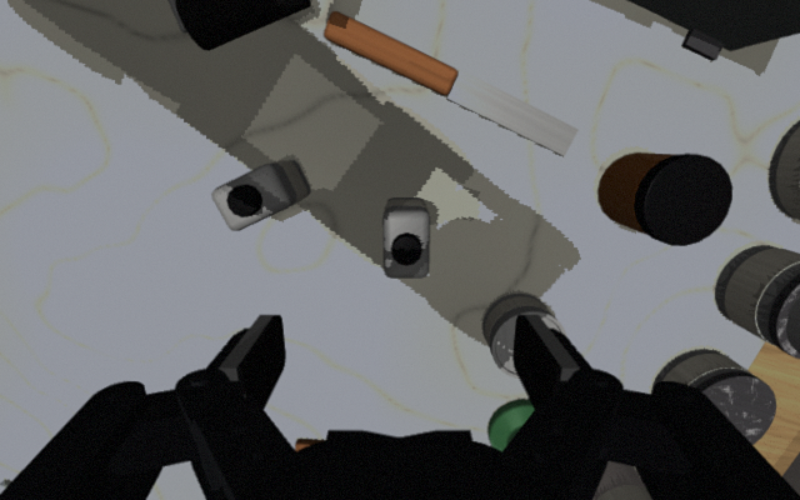

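Wrist view: can 1 cap at (406,249), its thickness lines up with the fingers; can 2 cap at (244,200). Both are within 3 mm of prediction.

Emit:
carry_out(
  steps=[-0.003,0.001,0.1,0,0,0,1,-0.003,0.001,0.1,0,0,0,1,-0.003,0.001,0.174,0,0,0,1,-0.003,0.001,0.174,0,0,0,1,-0.003,0.001,0.174,0,0,0,1,-0.003,0.001,0.174,0,0,0,0,-0.003,0.001,0.174,0,0,0,0,-0.003,0.001,0.174,0,0,0,0,-0.003,0.001,0.174,0,0,0,0,-0.003,0.001,0.174,0,0,0,0,-0.003,0.001,0.174,0,0,0,0,-0.003,0.001,0.174,0,0,0,0,-0.003,0.001,0.124,0,0,0,0,-0.003,0.001,0.074,0,0,0,0,-0.003,0.001,0.024,0,0,0,0,-0.003,0.001,-0.026,0,0,0,0,-0.003,0.001,-0.076,0,0,0,0,-0.003,0.001,-0.13,0,0,0,0,-0.003,0.001,-0.13,0,0,0,0],
)

```text
time_s: 4.25
eef_pos: [0.5636, -0.0732, 0.419]
eef_rot: [0.007, 0.588, 0.809, 0.002]
wrist_force: [0.6, -0.8, 0.0]
opening: 0.391
grasp_force: 59.9
```

```bash
python3 - <<'E'
import numpy as np
y=-.0375;R=np.array([[np.cos(y),-np.sin(y)],[np.sin(y),np.cos(y)]])
for p in [(0,.035),(0,-.035)]: print(np.array([.5583,.2495])+R@p)
E
python3 w.py 0.5596,0.2845,0.41,178 0.5596,0.2845,0.295,178
```

```text
[0.55961219 0.28447539]
[0.55698781 0.21452461]
0.5596,0.2845,0.41,178 [0.3415, 0.1066, 0.0073, 0.0046, 0.0145, -1.2216]
0.5596,0.2845,0.295,178 [0.3425, 0.1053, 0.1223, 0.0046, 0.0145, -1.2216]
```

Emit:
carry_out(
  steps=[0.338,0.106,0.007,0,0,-1.22,0,0.338,0.106,0.007,0,0,-1.22,0,0.338,0.106,0.007,0,0,-1.22,0,0.338,0.106,0.007,0,0,-1.22,0,0.338,0.106,0.007,0,0,-1.22,0,0.338,0.106,0.007,0,0,-1.22,0,0.338,0.106,0.007,0,0,-1.22,0,0.338,0.106,0.007,0,0,-1.22,0,0.338,0.106,0.007,0,0,-1.22,0,0.338,0.106,0.007,0,0,-1.22,0,0.338,0.106,0.007,0,0,-1.22,0,0.338,0.106,0.007,0,0,-1.22,0],
)

```text
time_s: 5.45
eef_pos: [0.5586, 0.2803, 0.403]
eef_rot: [0.0, 0.02, 1.0, -0.0]
wrist_force: [-0.3, 0.5, -1.5]
opening: 0.391
grasp_force: 60.1
```

```bash
python3 - <<'E'
from h import *
print(T(ctrl.get_obs()).round(3).tolist(),ctrl.get_obs()['opening'])
im,c=cam("wrist"); save("pics/w2.png",im)
E
python3 w.py 0.5594,0.2795,0.295,178
```

```text
[[-0.999, 0.04, 0.0, 0.559], [0.04, 0.999, -0.0, 0.28], [-0.0, -0.0, -1.0, 0.403], [0.0, 0.0, 0.0, 1.0]] 0.39064921078422593
0.5594,0.2795,0.295,178 [-0.0008, -0.0008, 0.1081, -0.0, 0.0002, -0.0051]
```

View pics/w2.png

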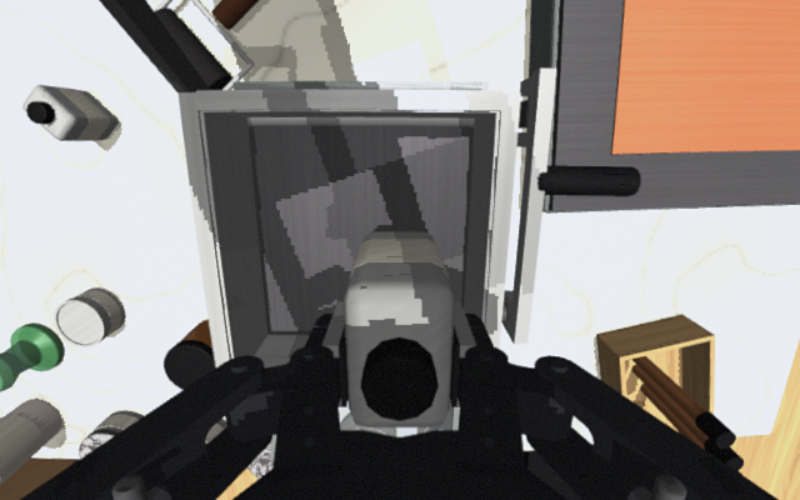

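Wrist view: can held upright over the hopper, whose inner near corners are at (203,112) and (497,112); the knob spans (540–638, 181).

Emit:
carry_out(
  steps=[0,0,0.05,0,0,0,0,0,0,0.108,0,0,0,0,0,0,0.108,0,0,0,0,0,0,0.108,0,0,0,0,0,0,0.108,0,0,0,0.55,0,0,0.108,0,0,0,0.55,0,0,0.108,0,0,0,0.55,0,0,0.058,0,0,0,0.55,0,0,0.008,0,0,0,0.55,0,0,-0.01,0,0,0,0.55,0,0,-0.01,0,0,0,0.55],
)

```text
time_s: 6.6
eef_pos: [0.5596, 0.282, 0.4193]
eef_rot: [0.005, 0.018, 1.0, 0.002]
wrist_force: [-0.2, -0.1, -0.7]
opening: 0.549
grasp_force: 0.0
```

```bash
python3 - <<'E'
from h import *
im,c=cam("wrist")
for p in [(203,112),(497,112)]: print(plane(c,(p[0]/1.25,p[1]/1.25),.252))
for p in [(540,181),(590,181),(638,181)]: print(plane(c,(p[0]/1.25,p[1]/1.25),.262))
save("pics/w3.png",im)
E
python3 w.py 0.4456,-0.0724,0.41,40 0.4456,-0.0724,0.27,40
```

```text
[0.4704682  0.17226637 0.252     ]
[0.47745707 0.34277114 0.252     ]
[0.51678175 0.36662483 0.262     ]
[0.51767055 0.39628687 0.262     ]
[0.5184723  0.42530281 0.262     ]
0.4456,-0.0724,0.41,40 [0.1002, -0.3581, 0.0049, 0.0071, 0.0004, 2.4068]
0.4456,-0.0724,0.27,40 [0.1009, -0.3583, 0.1449, 0.0071, 0.0004, 2.4068]
```

View pics/w3.png

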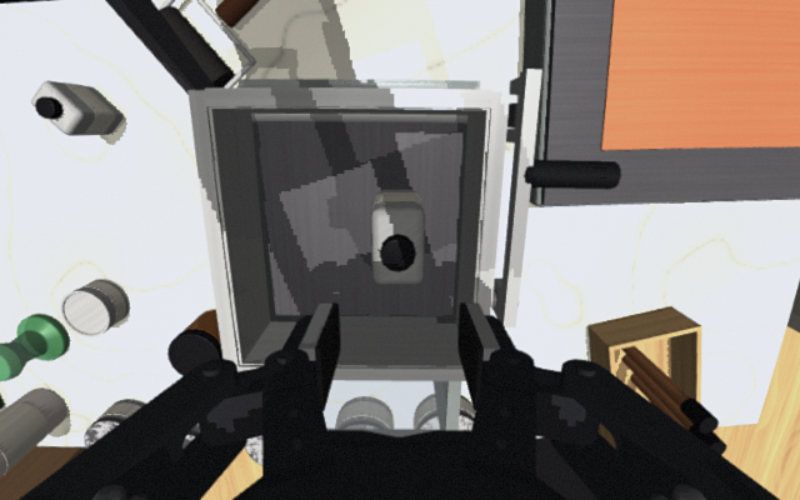

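Can 1 stands upright in the hopper, cap (397,252); can 2 still at (48,107).

Emit:
carry_out(
  steps=[0.1,-0.358,0.005,0,0,2.407,1,0.1,-0.358,0.005,0,0,2.407,1,0.1,-0.358,0.005,0,0,2.407,1,0.1,-0.358,0.005,0,0,2.407,1,0.1,-0.358,0.005,0,0,2.407,1,0.1,-0.358,0.005,0,0,2.407,1,0.1,-0.358,0.005,0,0,2.407,1,0.1,-0.358,0.005,0,0,2.407,1,0.1,-0.358,0.005,0,0,2.407,1,0.1,-0.358,0.005,0,0,2.407,1,0.1,-0.358,0.005,0,0,2.407,1,0.1,-0.358,0.005,0,0,2.407,1,0.1,-0.358,0.1,0,0,2.407,1,0.1,-0.358,0.1,0,0,2.407,1,0.1,-0.358,0.145,0,0,2.407,1,0.1,-0.358,0.145,0,0,2.407,1,0.1,-0.358,0.145,0,0,2.407,1,0.1,-0.358,0.145,0,0,2.407,1],
)

```text
time_s: 8.45
eef_pos: [0.4452, -0.0725, 0.2677]
eef_rot: [-0.0, 0.939, 0.344, -0.0]
wrist_force: [1.3, 0.8, 0.1]
opening: 1.0
grasp_force: 0.0
```

```bash
python3 - <<'E'
from h import *
im,c=cam("wrist"); save("pics/w4.png",im)
print((proj(c,[(.4456,-.0724,.086)])*1.25).round())
g=cv2.cvtColor(im,cv2.COLOR_RGB2GRAY); 
n,l,s,ce=cv2.connectedComponentsWithStats((g[:250]<40).astype(np.uint8))
for i in range(1,n):
    if 150<s[i,4]<6000: print(s[i],ce[i]*1.25,plane(c,ce[i],.086))
E
python3 w.py 0.4456,-0.0724,0.104,40
```

```text
[[400. 246.]]
[ 83   0  66  23 784] [151.44292092   8.91581633] [0.46191622 0.13344265 0.086     ]
[593  31  29  68 387] [751.53423773  82.05426357] [ 0.66915858 -0.17166918  0.086     ]
[626  43  14  41 404] [791.9585396   80.17945545] [ 0.68889821 -0.19140211  0.086     ]
[ 160   92   48   95 3833] [229.95043047 172.50326115] [0.41254176 0.04272264 0.086     ]
[  42  120   96   29 1229] [114.26464605 167.70341741] [0.36601024 0.10398517 0.086     ]
[306 183  25  26 503] [397.60685885 244.72912525] [ 0.44520327 -0.07058605  0.086     ]
[531 193  43  57 268] [689.87406716 277.03358209] [ 0.56032119 -0.24337145  0.086     ]
[580 230  39  20 235] [743.93085106 299.2712766 ] [ 0.57657826 -0.2897329   0.086     ]
0.4456,-0.0724,0.104,40 [0.0002, -0.0003, 0.1644, 0.0009, -0.0004, 0.0032]
```

View pics/w4.png

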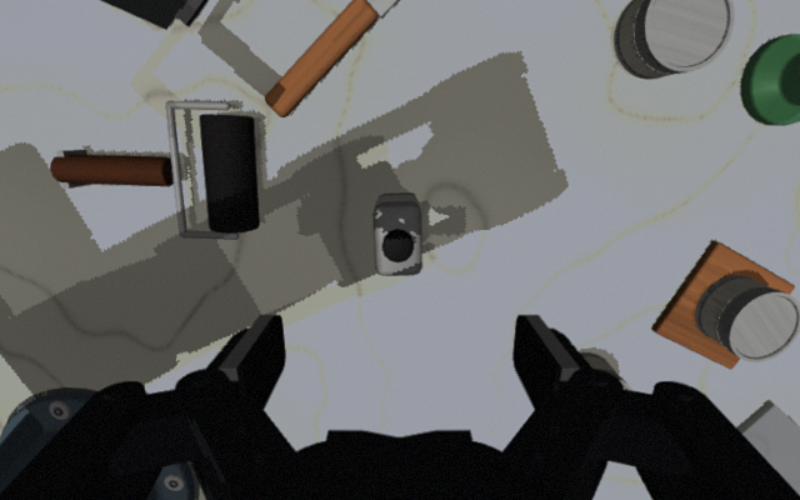

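Can 2 stands as expected at (398,245), aligned with the fingers; brayer clears the fingers.

Emit:
carry_out(
  steps=[0.001,0,0.1,0,0,0,1,0.001,0,0.1,0,0,0,1,0.001,0,0.164,0,0,0,1,0.001,0,0.164,0,0,0,1,0.001,0,0.164,0,0,0,1,0.001,0,0.164,0,0,0,0,0.001,0,0.164,0,0,0,0,0.001,0,0.164,0,0,0,0,0.001,0,0.164,0,0,0,0,0.001,0,0.164,0,0,0,0,0.001,0,0.164,0,0,0,0,0.001,0,0.164,0,0,0,0,0.001,0,0.114,0,0,0,0,0.001,0,0.064,0,0,0,0,0.001,0,0.014,0,0,0,0,0.001,0,-0.036,0,0,0,0,0.001,0,-0.086,0,0,0,0,0.001,0,-0.142,0,0,0,0,0.001,0,-0.142,0,0,0,0],
)

```text
time_s: 10.4
eef_pos: [0.4476, -0.0725, 0.4178]
eef_rot: [0.005, 0.94, 0.342, 0.005]
wrist_force: [1.3, -0.6, -0.7]
opening: 0.394
grasp_force: 59.9
```

```bash
python3 w.py 0.557,0.217,0.41,178 0.557,0.217,0.295,178
```

```text
0.557,0.217,0.41,178 [0.2699, -0.1515, 0.0075, 0.0125, 0.0118, -2.4084]
0.557,0.217,0.295,178 [0.2692, -0.1529, 0.1225, 0.0125, 0.0118, -2.4084]
```

Emit:
carry_out(
  steps=[0.27,-0.152,0.007,0,0,-2.408,0,0.27,-0.152,0.007,0,0,-2.408,0,0.27,-0.152,0.007,0,0,-2.408,0,0.27,-0.152,0.007,0,0,-2.408,0,0.27,-0.152,0.007,0,0,-2.408,0,0.27,-0.152,0.007,0,0,-2.408,0,0.27,-0.152,0.007,0,0,-2.408,0,0.27,-0.152,0.007,0,0,-2.408,0,0.27,-0.152,0.007,0,0,-2.408,0,0.27,-0.152,0.007,0,0,-2.408,0,0.27,-0.152,0.007,0,0,-2.408,0,0.27,-0.152,0.007,0,0,-2.408,0,0.27,-0.152,0.007,0,0,-2.408,0,0.27,-0.152,0.007,0,0,-2.408,0,0.27,-0.152,0.007,0,0,-2.408,0,0.27,-0.152,0.007,0,0,-2.408,0,0.27,-0.152,0.007,0,0,-2.408,0,0.27,-0.152,0.007,0,0,-2.408,0,0.27,-0.152,0.007,0,0,-2.408,0],
)

```text
time_s: 12.3
eef_pos: [0.5551, 0.218, 0.4027]
eef_rot: [-0.0, 0.019, 1.0, -0.0]
wrist_force: [-0.7, 0.0, -1.5]
opening: 0.392
grasp_force: 62.7
```

```bash
python3 w.py 0.557,0.217,0.295,178
python3 - <<'E'
from h import *
im,c=cam("wrist"); save("pics/w5.png",im)
print(ctrl.get_obs()['grasp_force'],ctrl.get_obs()['opening'])
E
```

```text
0.557,0.217,0.295,178 [-0.002, -0.0009, 0.1077, -0.0, -0.0003, -0.0038]
62.721651792526245 0.39300998840929724
```

View pics/w5.png

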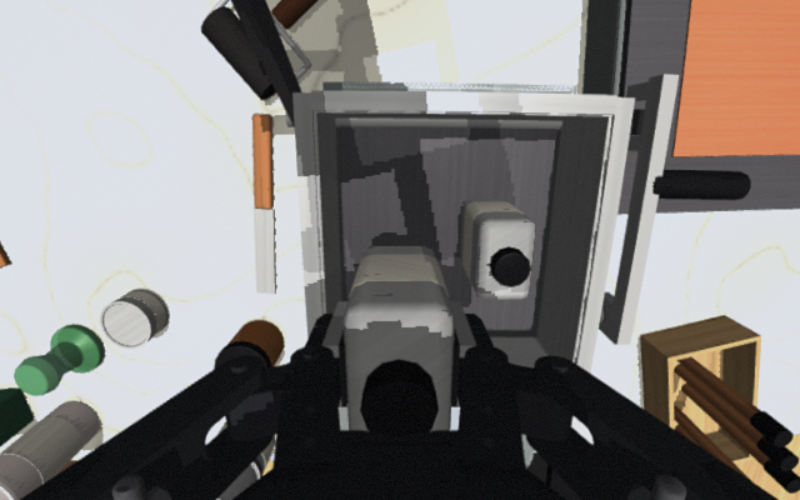

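Can 2 is held over the hopper beside can 1 (cap at (510,267)), with a clear gap between.

Emit:
carry_out(
  steps=[-0.002,0,0.05,0,0,0,0,-0.002,0,0.106,0,0,0,0,-0.002,0,0.106,0,0,0,0,-0.002,0,0.106,0,0,0,0,-0.002,0,0.106,0,0,0,0.55,-0.002,0,0.106,0,0,0,0.55,-0.002,0,0.106,0,0,0,0.55,-0.002,0,0.056,0,0,0,0.55,-0.002,0,0.006,0,0,0,0.55,-0.002,0,-0.01,0,0,0,0.55,-0.002,0,-0.01,0,0,0,0.55,-0.002,0,-0.01,0,0,0,0.55],
)

```text
time_s: 13.55
eef_pos: [0.5571, 0.218, 0.4133]
eef_rot: [0.001, 0.018, 1.0, 0.0]
wrist_force: [-0.2, 0.4, -0.3]
opening: 0.551
grasp_force: 0.0
```

```bash
python3 - <<'E'
from h import *
im,c=cam("wrist"); save("pics/w6.png",im); np.save("w6.npy",[0])
import pickle; pickle.dump(c,open("c6.pkl","wb"))
E
```

```text
(no output)
```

View pics/w6.png

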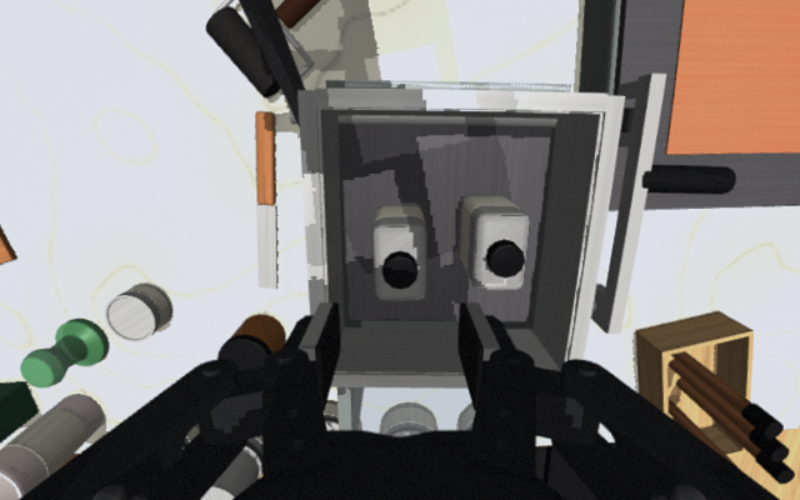

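Both cans stand in the hopper (caps (400,270), (505,258)); knob spans (645–735, 180).

```bash
python3 - <<'E'
from h import *
import pickle; c=pickle.load(open("c6.pkl","rb"))
f=lambda u,v,z:plane(c,(u/1.25,v/1.25),z).round(4)
print("knob",[f(u,180,.262).tolist() for u in (645,690,735)])
r=np.array([f(*p,.252) for p in [(322,110),(604,110)]]);print("inner near corners",r, r.mean(0),np.arctan2(*(r[1]-r[0])[:2])*-1)
yw=-.0375;Rz=np.array([[np.cos(yw),-np.sin(yw)],[np.sin(yw),np.cos(yw)]])
print("centre", r.mean(0)[:2]+Rz@[.085,0])
o=np.array([.5583,.2495])
for p in [(-.05,.13),(-.05+.031,.13)]: print(o+Rz@p)
E
python3 w.py 0.5165,0.392,0.36,87.8 0.5165,0.392,0.314,87.8
```

```text
knob [[0.5133, 0.3612, 0.262], [0.514, 0.3883, 0.262], [0.5145, 0.4163, 0.262]]
inner near corners [[0.4692 0.1783 0.252 ]
 [0.4741 0.3383 0.252 ]] [0.47165 0.2583  0.252  ] -0.03061543108405092
centre [0.55659024 0.25511325]
[0.51320901 0.38128317]
[0.54418722 0.38012094]
0.5165,0.392,0.36,87.8 [0.0465, 0.1726, 0.052, -0.0013, -0.0008, 1.5733]
0.5165,0.392,0.314,87.8 [0.0464, 0.1726, 0.098, -0.0013, -0.0008, 1.5733]
```

Emit:
carry_out(
  steps=[0.05,0.171,0,0,0,1.573,0.55,0.05,0.171,0,0,0,1.573,0.55,0.05,0.171,0,0,0,1.573,0.55,0.05,0.171,0,0,0,1.573,0.55,0.05,0.171,0,0,0,1.573,0.55,0.05,0.171,0,0,0,1.573,0.55,0.05,0.171,0,0,0,1.573,0.55,0.05,0.171,0,0,0,1.573,0.55,0.05,0.171,0,0,0,1.573,0.55,0.05,0.171,0,0,0,1.573,0.55,0.05,0.171,0,0,0,1.573,0.55,0.05,0.171,0.03,0,0,1.573,0.55,0.05,0.171,0.03,0,0,1.573,0.55,0.05,0.171,0.03,0,0,1.573,0.55],
)

```text
time_s: 15.0
eef_pos: [0.5127, 0.3903, 0.3808]
eef_rot: [-0.001, 0.72, 0.694, -0.002]
wrist_force: [-0.2, 0.5, 0.1]
opening: 0.548
grasp_force: 0.0
```

```bash
python3 - <<'E'
from h import *
im,c=cam("wrist"); save("pics/w7.png",im)
print((proj(c,[(.514,.361,.262),(.514,.390,.262),(.514,.416,.262)])*1.25).round())
E
python3 w.py 0.513,0.390,0.314,88.2
```

```text
[[405. 331.]
 [403. 281.]
 [402. 232.]]
0.513,0.390,0.314,88.2 [-0.0005, -0.0001, 0.0684, -0.0016, 0.0009, -0.0064]
```

View pics/w7.png

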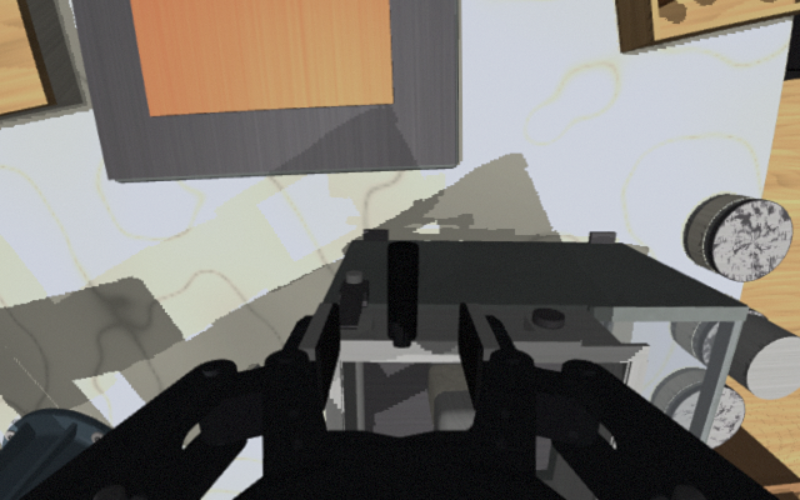

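The knob (403, 243–345) is centred between the fingers; descend, grip and lift along the arc.

Emit:
carry_out(
  steps=[0,0,0.04,0,0,0,0.55,0,0,0.067,0,0,0,0.55,0,0,0.067,0,0,0,0.55,0,0,0.067,0,0,0,0,0,0,0.067,0,0,0,0,0,0,0.067,0,0,0,0,0,0,0.067,0,0,0,0,0,0,0.067,0,0,0,0,0,0.004,0.053,0,0,0,0,0,0.011,0.039,0,0,0,0,0,0.02,0.026,0,0,0,0,0,0.03,0.015,0,0,0,0,0,0.038,0.01,0,0,0,0,0,0.038,0.01,0,0,0,0,0,0.038,0.01,0,0,0,0,0,0.038,0.01,0,0,0,0.5,0,0.038,0.01,0,0,0,0.5,0,0.038,0.01,0,0,0,0.5,0,0.038,-0.04,0,0,0,0.5,0,0.038,-0.08,0,0,0,0.5],
)

```text
time_s: 17.05
eef_pos: [0.5514, 0.3888, 0.4631]
eef_rot: [-0.0, 0.721, 0.693, -0.001]
wrist_force: [1.1, 0.6, 1.3]
opening: 0.503
grasp_force: 0.0
```

```bash
python3 - <<'E'
from h import *
yw=-.031;Rz=np.array([[np.cos(yw),-np.sin(yw)],[np.sin(yw),np.cos(yw)]]);o=np.array([.5566,.2551])
print(o+Rz@[-.147,-.145])
im,c=cam("scene"); cv2.imwrite("pics/s2.png",cv2.resize(im[130:320,270:490][:,:,::-1],None,fx=3,fy=3))
print("proj grip",(proj(c,[[*(o+Rz@[-.147,-.145]),.288]])-[270,130])*3)
E
python3 w.py 0.48,0.25,0.44,88.2 0.405,0.1147,0.40,88.2
```

```text
[0.40517635 0.11472594]
proj grip [[383.43705963  99.44393637]]
0.48,0.25,0.44,88.2 [-0.1422, -0.0673, 0.0315, 0.0099, -0.0047, -0.0069]
0.405,0.1147,0.40,88.2 [-0.2804, -0.1375, 0.0702, 0.0099, -0.0047, -0.0069]
```

View pics/s2.png

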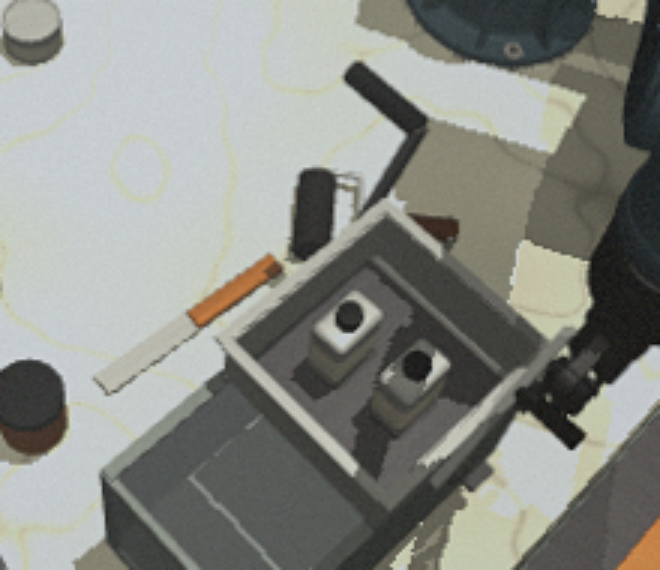

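```bash
python3 - <<'E'
from h import *
yw=-.031;Rz=np.array([[np.cos(yw),-np.sin(yw)],[np.sin(yw),np.cos(yw)]]);o=np.array([.5566,.2551])
im,c=cam("scene")
for th in (0,.4,.8):
    x=.035-.085*np.cos(th)+.017*np.sin(th); z=.245+.085*np.sin(th)+.017*np.cos(th)
    P=[[*(o+Rz@[x,y]),z] for y in (.105,.156)]
    print(th,((proj(c,P)-[270,130])*3).round().tolist())
E
```

```text
0 [[538.0, 393.0], [592.0, 440.0]]
0.4 [[538.0, 387.0], [593.0, 436.0]]
0.8 [[525.0, 395.0], [582.0, 446.0]]
```

The knob now sits at (525,395)–(580,440), matching latch ≈ 0.8. Next the lever.

Emit:
carry_out(
  steps=[-0.28,-0.137,0.03,0,0,0,0.5,-0.28,-0.137,0.03,0,0,0,0.5,-0.28,-0.137,0.03,0,0,0,0.5,-0.28,-0.137,0.03,0,0,0,0.5,-0.28,-0.137,0.03,0,0,0,0.5,-0.28,-0.137,0.03,0,0,0,0.5,-0.28,-0.137,0.03,0,0,0,0.5,-0.28,-0.137,0.07,0,0,0,0.5,-0.28,-0.137,0.07,0,0,0,0.5,-0.28,-0.137,0.07,0,0,0,0.5],
)

```text
time_s: 18.15
eef_pos: [0.4038, 0.1148, 0.3929]
eef_rot: [-0.001, 0.72, 0.694, -0.001]
wrist_force: [0.3, -0.9, 0.8]
opening: 0.502
grasp_force: 0.0
```

```bash
python3 - <<'E'
from h import *
im,c=cam("wrist"); save("pics/w8.png",im)
print((proj(c,[(.4052,.1147,.288)])*1.25).round())
E
python3 w.py 0.405,0.1147,0.342,88.2
```

```text
[[403. 291.]]
0.405,0.1147,0.342,88.2 [-0.0002, 0.0006, 0.0519, 0.0004, -0.0001, -0.006]
```

View pics/w8.png

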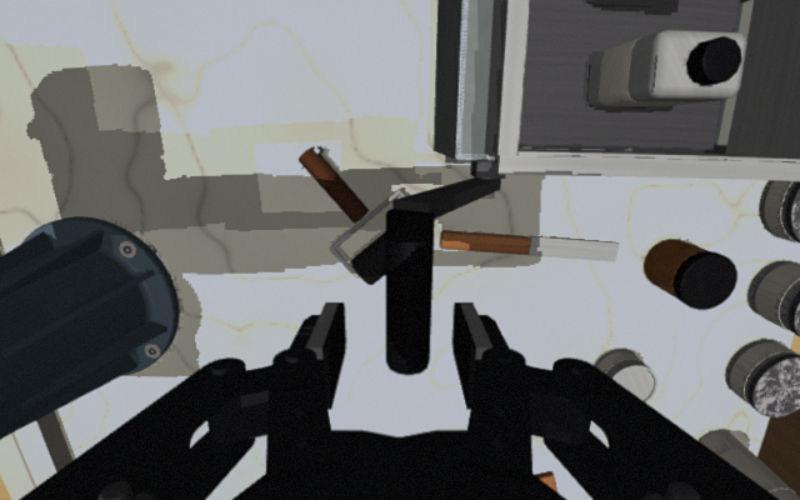

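Grip centred between fingers at (409,290). Straddle it and swing along the arc.

Emit:
carry_out(
  steps=[0,0.001,0.04,0,0,0,0.5,0,0.001,0.052,0,0,0,0.5,0,0.001,0.052,0,0,0,0.33,0,0.001,0.052,0,0,0,0.33,0,0.001,0.052,0,0,0,0.33,0,0.013,0.047,0,0,0,0.33,0,0.024,0.042,0,0,0,0.33,0,0.036,0.039,0,0,0,0.33,0,0.048,0.036,0,0,0,0.33,0,0.06,0.035,0,0,0,0.33,0,0.073,0.036,0,0,0,0.33,0,0.086,0.037,0,0,0,0.33,0,0.098,0.04,0,0,0,0.33,0,0.121,0.049,0,0,0,0.33,0,0.142,0.063,0,0,0,0.33,0,0.16,0.08,0,0,0,0.33,0,0.164,0.084,0,0,0,0.33,0,0.164,0.084,0,0,0,0.33,0,0.164,0.084,0,0,0,0.33,0,0.164,0.084,0,0,0,0.33],
)

```text
time_s: 20.2
eef_pos: [0.5677, 0.1085, 0.31]
eef_rot: [0.001, 0.72, 0.694, 0.001]
wrist_force: [-0.2, -1.0, 0.4]
opening: 0.329
grasp_force: 0.0
```

```bash
python3 - <<'E'
from h import *
o=ctrl.get_obs(); print(o['wrist_force'],o['eef_pos'])
im,c=cam("scene"); cv2.imwrite("pics/s3.png",cv2.resize(im[130:320,270:490][:,:,::-1],None,fx=3,fy=3))
E
python3 w.py 0.567,0.1147,0.31,88.2
```

```text
[-0.18862082 -1.0433314   0.37723898] [0.56769695 0.10851543 0.3099703 ]
0.567,0.1147,0.31,88.2 [0.0061, -0.0009, 0.0, 0.002, -0.0001, -0.0064]
```

View pics/s3.png

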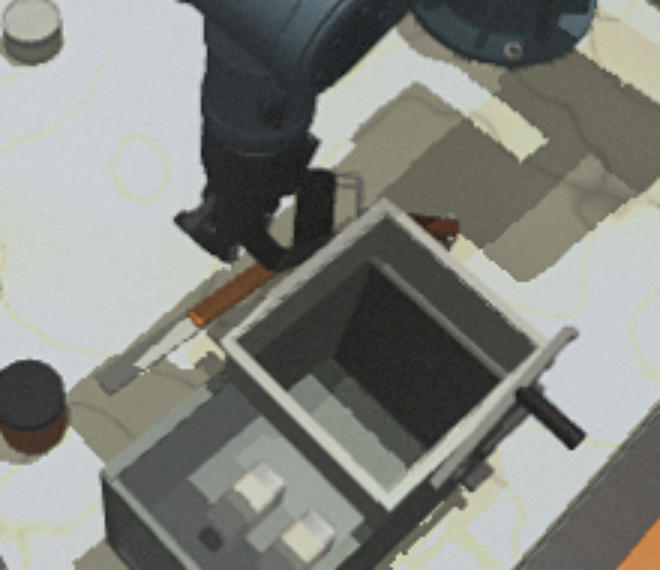

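Trap is open, hopper empty, both cans lie in the far part at (245,505) and (305,545). Swing it back.

Emit:
carry_out(
  steps=[0,-0.004,-0.004,0,0,0,0.33,0,-0.022,-0.021,0,0,0,0.33,0,-0.043,-0.035,0,0,0,0.33,0,-0.066,-0.044,0,0,0,0.33,0,-0.078,-0.047,0,0,0,0.33,0,-0.091,-0.048,0,0,0,0.33,0,-0.104,-0.049,0,0,0,0.33,0,-0.116,-0.048,0,0,0,0.33,0,-0.128,-0.045,0,0,0,0.33,0,-0.14,-0.042,0,0,0,0.33,0,-0.151,-0.037,0,0,0,0.33,0,-0.163,-0.032,0,0,0,0.33,0,-0.167,-0.03,0,0,0,0.33,0,-0.17,-0.028,0,0,0,0.33,0,-0.17,-0.028,0,0,0,0.33,0,-0.17,-0.028,0,0,0,0.33],
)

```text
time_s: 21.85
eef_pos: [0.3998, 0.1147, 0.3394]
eef_rot: [0.003, 0.72, 0.693, 0.003]
wrist_force: [8.2, 0.1, 5.9]
opening: 0.331
grasp_force: 3.8
```

Emit:
carry_out(
  steps=[0,-0.003,0.002,0,0,0,0.33,0,-0.003,0.002,0,0,0,0.33,0,-0.003,0.002,0,0,0,0.33],
)

```text
time_s: 22.15
eef_pos: [0.3992, 0.1147, 0.3392]
eef_rot: [0.005, 0.721, 0.693, 0.006]
wrist_force: [14.9, 0.9, 7.8]
opening: 0.33
grasp_force: 7.9
```

```bash
python3 w.py 0.4,0.1147,0.46,88.2 0.551,0.389,0.46,88.2 0.551,0.389,0.371,88.2
```

```text
0.4,0.1147,0.46,88.2 [0.0001, 0.0027, -0.1208, 0.0159, -0.0006, -0.0073]
0.551,0.389,0.46,88.2 [0.28, 0.143, -0.1184, 0.0159, -0.0006, -0.0073]
0.551,0.389,0.371,88.2 [0.28, 0.1415, -0.0294, 0.0159, -0.0006, -0.0073]
```

Emit:
carry_out(
  steps=[0,0.003,0,0,0,0,0.5,0,0.003,0,0,0,0,0.5,0,0.003,-0.05,0,0,0,0.5,0,0.003,-0.12,0,0,0,0.5,0,0.003,-0.12,0,0,0,0.5,0.28,0.145,-0.12,0,0,0,0.5,0.28,0.145,-0.12,0,0,0,0.5,0.28,0.145,-0.12,0,0,0,0.5,0.28,0.145,-0.12,0,0,0,0.5,0.28,0.145,-0.12,0,0,0,0.5,0.28,0.145,-0.12,0,0,0,0.5,0.28,0.145,-0.12,0,0,0,0.5,0.28,0.145,-0.12,0,0,0,0.5,0.28,0.145,-0.12,0,0,0,0.5],
)

```text
time_s: 23.55
eef_pos: [0.5498, 0.389, 0.4537]
eef_rot: [-0.0, 0.72, 0.694, -0.001]
wrist_force: [-0.5, -0.4, 0.0]
opening: 0.503
grasp_force: 0.0
```

```bash
python3 w.py 0.551,0.389,0.371,88.2
```

```text
0.551,0.389,0.371,88.2 [0.0002, 0.0014, 0.0827, -0.0025, 0.0016, -0.0061]
```

Emit:
carry_out(
  steps=[0,0.001,0.04,0,0,0,0.5,0,0.001,0.083,0,0,0,0.5,0,0.001,0.083,0,0,0,0.5,0,0.001,0.083,0,0,0,0,0,0.001,0.083,0,0,0,0,0,0.001,0.083,0,0,0,0,0,0.001,0.083,0,0,0,0,0,0.001,0.083,0,0,0,0,0,-0.007,0.088,0,0,0,0,0,-0.017,0.099,0,0,0,0,0,-0.026,0.112,0,0,0,0,0,-0.033,0.126,0,0,0,0,0,-0.037,0.14,0,0,0,0,0,-0.037,0.143,0,0,0,0,0,-0.037,0.143,0,0,0,0,0,-0.037,0.143,0,0,0,0],
)

```text
time_s: 25.15
eef_pos: [0.514, 0.3908, 0.3138]
eef_rot: [0.0, 0.72, 0.693, 0.001]
wrist_force: [-0.7, -2.1, 7.0]
opening: 0.165
grasp_force: 69.9
```

Emit:
carry_out(
  steps=[0,0,-0.002,0,0,0,0.55,0,0,-0.002,0,0,0,0.55,0,0,-0.002,0,0,0,0.55,0,0,-0.035,0,0,0,0.55,0,0,-0.07,0,0,0,0.55,0,0,-0.07,0,0,0,0.55,0,0,-0.07,0,0,0,0.55],
)

```text
time_s: 25.85
eef_pos: [0.5136, 0.3909, 0.3828]
eef_rot: [0.0, 0.72, 0.694, 0.001]
wrist_force: [-0.1, -0.5, -0.8]
opening: 0.549
grasp_force: 0.0
```

```bash
python3 - <<'E'
from h import *
print(ctrl.get_obs()['eef_pos'])
a=cv2.resize(cv2.imread("pics/w7.png"),(640,400)); im,c=cam("wrist"); b=im[:,:,::-1]
for n,i in (("before",a),("now",b)):
    g=cv2.cvtColor(np.ascontiguousarray(i),cv2.COLOR_BGR2GRAY)[190:280,285:360]
    n_,l,s,ce=cv2.connectedComponentsWithStats((g<35).astype(np.uint8)); j=1+np.argmax(s[1:,4]); print(n,s[j],ce[j])
print("expected px for latch angles", [(proj(c,[(.5107+.085*(1-np.cos(t))+.017*np.sin(t),.3866,.245+.085*np.sin(t)+.017*np.cos(t))])[0]-[285,190]).round(1).tolist() for t in (0,.1,.3)])
t,ct=cam("top"); t0=cv2.resize(cv2.imread("pics/top0.png"),(640,400))
for n,i in (("before",t0),("now",t[:,:,::-1])):
    g=cv2.cvtColor(np.ascontiguousarray(i),cv2.COLOR_BGR2GRAY)[225:280,236:284]; print(n,[np.flatnonzero((g[:,x]<40)).tolist() for x in (10,20,30)])
save("pics/top2.png",t)
E
```

```text
[0.51357046 0.39089604 0.38275158]
before [  24    3   27   84 2051] [36.65967821 42.45880059]
now [  22    4   26   84 1987] [34.32762959 43.08203322]
expected px for latch angles [[30.5, 39.9], [33.7, 44.7], [45.2, 54.8]]
before [[0, 1, 11, 12, 13, 14, 15, 21, 22, 23, 24, 25, 26, 27, 28, 29, 30, 31, 32, 33, 34, 35, 36, 37, 38, 39, 40, 41, 42, 43, 44], [0, 1, 2, 35, 36, 37, 38, 39, 40, 41, 42, 43, 44], [35, 36, 37, 38, 39, 40, 41, 42, 43, 44, 54]]
now [[0, 1, 2, 11, 12, 13, 14, 15, 19, 20, 21, 22, 23, 24, 25, 26, 27, 28, 29, 30, 31, 32, 33, 34, 35, 36, 37, 38, 39, 40, 41, 42, 43, 44], [0, 1, 2, 34, 35, 36, 37, 38, 39, 40, 41, 42, 43, 44], [35, 36, 37, 38, 39, 40, 41, 42, 43, 44, 53, 54]]
```

```bash
python3 w.py 0.4405,-0.3188,0.43,68 0.4405,-0.3188,0.25,68
```

```text
0.4405,-0.3188,0.43,68 [-0.7116, -0.0456, -0.0488, -0.0019, 0.0014, 0.3461]
0.4405,-0.3188,0.25,68 [-0.7114, -0.0452, 0.1312, -0.0019, 0.0014, 0.3461]
```

Emit:
carry_out(
  steps=[0,0,-0.049,0,0,0,1,-0.712,-0.045,-0.049,0,0,0.346,1,-0.712,-0.045,-0.049,0,0,0.346,1,-0.712,-0.045,-0.049,0,0,0.346,1,-0.712,-0.045,-0.049,0,0,0.346,1,-0.712,-0.045,-0.049,0,0,0.346,1,-0.712,-0.045,-0.049,0,0,0.346,1,-0.712,-0.045,-0.049,0,0,0.346,1,-0.712,-0.045,-0.049,0,0,0.346,1,-0.712,-0.045,-0.049,0,0,0.346,1,-0.712,-0.045,-0.049,0,0,0.346,1,-0.712,-0.045,-0.049,0,0,0.346,1,-0.712,-0.045,-0.049,0,0,0.346,1,-0.712,-0.045,-0.049,0,0,0.346,1,-0.712,-0.045,-0.049,0,0,0.346,1,-0.712,-0.045,0.131,0,0,0.346,1,-0.712,-0.045,0.131,0,0,0.346,1,-0.712,-0.045,0.131,0,0,0.346,1,-0.712,-0.045,0.131,0,0,0.346,1,-0.712,-0.045,0.131,0,0,0.346,1],
)

```text
time_s: 27.95
eef_pos: [0.4386, -0.3165, 0.2442]
eef_rot: [-0.006, 0.829, 0.559, -0.001]
wrist_force: [0.2, 0.5, -0.7]
opening: 0.998
grasp_force: 0.0
```

```bash
cat > lid.py <<'E'
import sys; from h import *
def find(im,c,x,y,z):
    "lid centre near (x,y) at height z: circle in a metric top-down resampling of the plane z"
    s=0.0005; n=121; g=np.arange(-(n-1)//2*2,n)*s   # +-6 cm
    X,Y=np.meshgrid(x+g,y+g); uv=proj(c,np.c_[X.ravel(),Y.ravel(),np.full(X.size,z)]).astype(np.float32)
    p=cv2.remap(im,uv[:,0].reshape(X.shape),uv[:,1].reshape(X.shape),cv2.INTER_LINEAR)
    k=cv2.HoughCircles(cv2.GaussianBlur(cv2.cvtColor(p,cv2.COLOR_RGB2GRAY),(5,5),1.5),cv2.HOUGH_GRADIENT,1.5,60,param1=60,param2=15,minRadius=60,maxRadius=72)
    return p,None if k is None else [(round(x+g[0]+a*s,4),round(y+g[0]+b*s,4),round(r*s,4)) for a,b,r in k[0][:3]]
if __name__=="__main__":
    im,c=cam(sys.argv[1])
    ps=[]
    for a in sys.argv[2:]:
        p,k=find(im,c,*map(float,a.split(","))); print(a,k); ps.append(p)
    cv2.imwrite("pics/lids.png",np.hstack(ps)[:,:,::-1])
E
python3 lid.py wrist .4405,-.3188,.042
python3 lid.py top .4405,-.3188,.042 .69,-.13,.042 .5852,-.3642,.052
python3 w.py .4405,-.3188,.083,68
```

```text
.4405,-.3188,.042 [(np.float64(0.4371), np.float64(-0.3184), np.float32(0.0331)), (np.float64(0.4934), np.float64(-0.3199), np.float32(0.0339))]
.4405,-.3188,.042 [(np.float64(0.4409), np.float64(-0.3192), np.float32(0.0313)), (np.float64(0.4146), np.float64(-0.3462), np.float32(0.0322))]
.69,-.13,.042 [(np.float64(0.6851), np.float64(-0.1251), np.float32(0.032))]
.5852,-.3642,.052 [(np.float64(0.5863), np.float64(-0.3631), np.float32(0.0318)), (np.float64(0.6343), np.float64(-0.3158), np.float32(0.0356))]
.4405,-.3188,.083,68 [-0.0004, -0.0003, 0.1675, -0.0019, -0.0011, -0.0001]
```

Emit:
carry_out(
  steps=[-0.001,-0.002,0.05,0,0,0,1,-0.001,-0.002,0.1,0,0,0,1,-0.001,-0.002,0.145,0,0,0,1,-0.001,-0.002,0.167,0,0,0,1,-0.001,-0.002,0.167,0,0,0,1,-0.001,-0.002,0.167,0,0,0,0,-0.001,-0.002,0.167,0,0,0,0,-0.001,-0.002,0.167,0,0,0,0,-0.001,-0.002,0.167,0,0,0,0,-0.001,-0.002,0.117,0,0,0,0,-0.001,-0.002,0.067,0,0,0,0,-0.001,-0.002,0.017,0,0,0,0,-0.001,-0.002,-0.009,0,0,0,0,-0.001,-0.002,-0.009,0,0,0,0],
)

```text
time_s: 29.45
eef_pos: [0.4411, -0.3213, 0.2668]
eef_rot: [0.006, 0.829, 0.559, 0.001]
wrist_force: [-0.0, -0.9, -3.0]
opening: 0.751
grasp_force: 68.6
```

```bash
python3 w.py .5852,-.3642,.26,68; cp pics/lids.png pics/lids_top.png
```

```text
.5852,-.3642,.26,68 [0.0142, 0.1495, 0.0084, 0.0113, 0.0056, 0.0003]
```

Emit:
carry_out(
  steps=[0.014,0.15,0,0,0,0,0,0.014,0.15,0,0,0,0,0,0.014,0.15,0,0,0,0,0,0.014,0.15,0,0,0,0,0,0.014,0.15,0,0,0,0,0,0.014,0.15,0,0,0,0,0,0.014,0.15,0,0,0,0,0],
)

```text
time_s: 30.15
eef_pos: [0.5824, -0.3622, 0.2602]
eef_rot: [-0.0, 0.829, 0.559, -0.0]
wrist_force: [-0.6, 0.1, -2.7]
opening: 0.753
grasp_force: 68.5
```

```bash
python3 - <<'E'
from h import *; from lid import find
o=ctrl.get_obs(); print(o['eef_pos'],o['opening'])
im,c=cam("wrist")
p,k=find(im,c,.5852,-.3642,.052); print(k)
k=[q for q in k if abs(q[0]-.585)<.02][:1]
for q in k: cv2.circle(p,(int((q[0]-.5852+.06)/.0005),int((q[1]+.3642+.06)/.0005)),int(q[2]/.0005),(255,0,0),1)
cv2.imwrite("pics/chk.png",np.hstack([cv2.resize(im,(480,300)),cv2.resize(p,(300,300))])[:,:,::-1])
E
python3 w.py .5852,-.3642,.135,68
```

```text
[ 0.58241767 -0.36223889  0.2601888 ] 0.7529639457305084
[(np.float64(0.5841), np.float64(-0.3631), np.float32(0.033)), (np.float64(0.6163), np.float64(-0.3593), np.float32(0.0314)), (np.float64(0.5526), np.float64(-0.3511), np.float32(0.0323))]
.5852,-.3642,.135,68 [-0.0007, 0.0031, 0.1256, 0.0004, 0.0002, -0.0006]
```

View pics/chk.png

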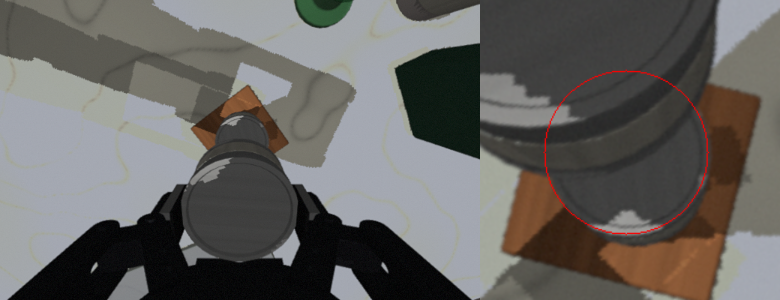

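Hough circle sits on the base lid at (0.584,−0.363), r 33 mm; the held tin is level. Place it.

Emit:
carry_out(
  steps=[0,0.0015,0.045,0,0,0,0,0,0.0015,0.085,0,0,0,0,0,0.0015,0.11,0,0,0,0,0,0.0015,0.12,0,0,0,0,0,0.0015,0.124,0,0,0,0,0,0.0015,0.124,0,0,0,0,0,0.0015,0.124,0,0,0,0],
)

```text
time_s: 30.9
eef_pos: [0.585, -0.3636, 0.1394]
eef_rot: [0.001, 0.829, 0.559, 0.0]
wrist_force: [-3.4, 2.7, 5.2]
opening: 0.751
grasp_force: 69.3
```

```bash
python3 w.py .5841,-.3631,.136,68
```

```text
.5841,-.3631,.136,68 [0.0001, -0.0011, 0.0034, 0.0025, 0.001, -0.0003]
```

Emit:
carry_out(
  steps=[0,-0.001,-0.002,0,0,0,0,0,-0.001,-0.002,0,0,0,0,0,-0.001,-0.002,0,0,0,1,0,-0.001,-0.002,0,0,0,1,0,-0.001,-0.002,0,0,0,1,0,-0.001,-0.002,0,0,0,1,0,-0.001,-0.05,0,0,0,1,0,-0.001,-0.1,0,0,0,1,0,-0.001,-0.162,0,0,0,1,0,-0.001,-0.162,0,0,0,1,0,-0.001,-0.162,0,0,0,1],
)

```text
time_s: 32.0
eef_pos: [0.585, -0.3636, 0.3018]
eef_rot: [0.003, 0.829, 0.559, 0.001]
wrist_force: [0.1, 0.3, 0.1]
opening: 0.997
grasp_force: 0.0
```

```bash
python3 lid.py wrist .5841,-.3631,.094; python3 lid.py top .5852,-.3631,.094 .69,-.13,.042; python3 w.py .6865,-.128,.25,68
```

```text
.5841,-.3631,.094 [(np.float64(0.5837), np.float64(-0.362), np.float32(0.0331)), (np.float64(0.58), np.float64(-0.3035), np.float32(0.0306)), (np.float64(0.6167), np.float64(-0.3072), np.float32(0.0356))]
.5852,-.3631,.094 [(np.float64(0.5856), np.float64(-0.3635), np.float32(0.0326)), (np.float64(0.5923), np.float64(-0.3342), np.float32(0.0302))]
.69,-.13,.042 [(np.float64(0.6866), np.float64(-0.1244), np.float32(0.0328))]
.6865,-.128,.25,68 [0.2558, 0.0079, 0.0464, -0.002, -0.0007, 0.0]
```

Emit:
carry_out(
  steps=[0.256,0.008,0,0,0,0,1,0.256,0.008,0,0,0,0,1,0.256,0.008,0,0,0,0,1,0.256,0.008,0,0,0,0,1,0.256,0.008,0,0,0,0,1,0.256,0.008,0,0,0,0,1,0.256,0.008,0.046,0,0,0,1,0.256,0.008,0.046,0,0,0,1,0.256,0.008,0.046,0,0,0,1],
)

```text
time_s: 33.0
eef_pos: [0.6855, -0.1284, 0.2485]
eef_rot: [-0.003, 0.829, 0.559, -0.002]
wrist_force: [0.2, -0.3, -0.1]
opening: 0.999
grasp_force: 0.0
```

```bash
python3 lid.py wrist .6865,-.126,.042; python3 w.py .6865,-.126,.083,68; python3 - <<'E'
from h import *
im,c=cam("wrist"); h=cv2.cvtColor(im,cv2.COLOR_RGB2HSV); m=((h[:,:,0]>50)&(h[:,:,0]<90)&(h[:,:,1]>100)).astype(np.uint8)
n,l,s,ce=cv2.connectedComponentsWithStats(m)
for i in range(1,n):
    if s[i,4]>200: print(s[i],plane(c,ce[i],.03))
E
```

```text
.6865,-.126,.042 [(np.float64(0.6921), np.float64(-0.1301), np.float32(0.0329))]
.6865,-.126,.083,68 [0.0028, -0.0008, 0.168, -0.0027, 0.0002, -0.0009]
[ 374  222   64   88 2329] [ 0.73887443 -0.22434524  0.03      ]
[498 297  40  20 281] [ 0.83764873 -0.33707509  0.03      ]
```

```bash
python3 lid.py wrist .692,-.13,.042; python3 lid.py wrist .690,-.128,.042;python3 lid.py top .6915,-.13,.042; python3 lid.py scene .69,-.13,.042; python3 w.py .6915,-.1297,.083,68
```

```text
.692,-.13,.042 [(np.float64(0.6924), np.float64(-0.1296), np.float32(0.0331))]
.690,-.128,.042 [(np.float64(0.6919), np.float64(-0.1299), np.float32(0.0331))]
.6915,-.13,.042 None
.69,-.13,.042 [(np.float64(0.6896), np.float64(-0.1311), np.float32(0.0331)), (np.float64(0.7219), np.float64(-0.1319), np.float32(0.0331)), (np.float64(0.6311), np.float64(-0.1604), np.float32(0.0347))]
.6915,-.1297,.083,68 [0.0009, 0.0033, 0.1707, 0.0025, -0.0001, -0.0008]
```

Emit:
carry_out(
  steps=[0.001,0.004,0.05,0,0,0,1,0.001,0.004,0.1,0,0,0,1,0.001,0.004,0.145,0,0,0,1,0.001,0.004,0.168,0,0,0,1,0.001,0.004,0.168,0,0,0,1,0.001,0.004,0.168,0,0,0,1,0.001,0.004,0.168,0,0,0,0,0.001,0.004,0.168,0,0,0,0,0.001,0.004,0.168,0,0,0,0,0.001,0.004,0.168,0,0,0,0,0.001,0.004,0.168,0,0,0,0],
)

```text
time_s: 34.4
eef_pos: [0.6933, -0.1297, 0.0877]
eef_rot: [0.002, 0.829, 0.559, 0.002]
wrist_force: [-0.1, -0.3, 5.7]
opening: 0.754
grasp_force: 67.7
```

```bash
python3 w.py .6915,-.1297,.083,68
```

```text
.6915,-.1297,.083,68 [-0.0007, -0.0017, 0.0047, 0.0058, -0.0001, 0.0]
```

Emit:
carry_out(
  steps=[0,0,-0.05,0,0,0,0,0,0,-0.1,0,0,0,0,0,0,-0.15,0,0,0,0,0,0,-0.215,0,0,0,0,0,0,-0.215,0,0,0,0,0,0,-0.215,0,0,0,0,0,0,-0.215,0,0,0,0],
)

```text
time_s: 35.1
eef_pos: [0.6905, -0.1287, 0.2972]
eef_rot: [-0.001, 0.829, 0.559, -0.001]
wrist_force: [-0.0, -0.4, -4.1]
opening: 0.751
grasp_force: 68.5
```

```bash
python3 w.py .5839,-.3625,.30,68
```

```text
.5839,-.3625,.30,68 [-0.2568, -0.0113, -0.0027, -0.0022, 0.0001, -0.0]
```

Emit:
carry_out(
  steps=[-0.257,-0.011,0,0,0,0,0,-0.257,-0.011,0,0,0,0,0,-0.257,-0.011,0,0,0,0,0,-0.257,-0.011,0,0,0,0,0,-0.257,-0.011,0,0,0,0,0,-0.257,-0.011,0,0,0,0,0,-0.257,-0.011,0,0,0,0,0,-0.257,-0.011,0,0,0,0,0,-0.257,-0.011,0,0,0,0,0,-0.257,-0.011,0,0,0,0,0],
)

```text
time_s: 36.1
eef_pos: [0.5856, -0.3613, 0.2985]
eef_rot: [-0.0, 0.828, 0.56, 0.0]
wrist_force: [-0.8, -0.9, -2.8]
opening: 0.755
grasp_force: 68.5
```

```bash
python3 lid.py wrist .5839,-.3625,.094; python3 w.py .5839,-.3625,.184,68
```

```text
.5839,-.3625,.094 [(np.float64(0.5835), np.float64(-0.3621), np.float32(0.0331)), (np.float64(0.5288), np.float64(-0.3306), np.float32(0.0306)), (np.float64(0.5468), np.float64(-0.4146), np.float32(0.0339))]
.5839,-.3625,.184,68 [-0.0015, -0.0012, 0.1147, -0.0002, -0.0002, 0.0022]
```

Emit:
carry_out(
  steps=[-0.0015,-0.001,0.045,0,0,0,0,-0.0015,-0.001,0.085,0,0,0,0,-0.0015,-0.001,0.105,0,0,0,0,-0.0015,-0.001,0.112,0,0,0,0,-0.0015,-0.001,0.115,0,0,0,0,-0.0015,-0.001,0.115,0,0,0,0,-0.0015,-0.001,0.115,0,0,0,0],
)

```text
time_s: 36.85
eef_pos: [0.5843, -0.3647, 0.1861]
eef_rot: [0.002, 0.829, 0.559, 0.0]
wrist_force: [0.7, 0.5, -2.3]
opening: 0.753
grasp_force: 68.5
```

Emit:
carry_out(
  steps=[0,0,0.002,0,0,0,0,0,0,0.004,0,0,0,0,0,0,0.004,0,0,0,0],
)

```text
time_s: 37.15
eef_pos: [0.584, -0.3647, 0.1818]
eef_rot: [0.001, 0.829, 0.559, 0.0]
wrist_force: [-1.4, 0.9, 4.2]
opening: 0.751
grasp_force: 68.9
```

Contact; release and rise.

Emit:
carry_out(
  steps=[0,0,-0.001,0,0,0,0,0,0,-0.001,0,0,0,1,0,0,-0.001,0,0,0,1,0,0,-0.001,0,0,0,1,0,0,-0.001,0,0,0,1,0,0,-0.03,0,0,0,1,0,0,-0.08,0,0,0,1,0,0,-0.16,0,0,0,1,0,0,-0.16,0,0,0,1,0,0,-0.16,0,0,0,1],
)

```text
time_s: 38.15
eef_pos: [0.585, -0.3654, 0.3474]
eef_rot: [0.006, 0.829, 0.559, 0.001]
wrist_force: [-0.2, -0.5, 0.4]
opening: 1.0
grasp_force: 0.0
```

```bash
python3 lid.py wrist .584,-.363,.136; python3 lid.py top .584,-.363,.136; python3 lid.py scene .584,-.363,.136; python3 - <<'E'
from h import *
a,_=cam("top"); t0=cv2.resize(cv2.imread("pics/top0.png"),(640,400))[:,:,::-1]; save("pics/topend.png",a)
d=(cv2.GaussianBlur(cv2.absdiff(a,t0),(5,5),0).max(2)>70).astype(np.uint8)
n,l,s,ce=cv2.connectedComponentsWithStats(d); print([s[i].tolist() for i in range(1,n) if s[i,4]>80])
E
```

```text
.584,-.363,.136 [(np.float64(0.5829), np.float64(-0.3649), np.float32(0.0329))]
.584,-.363,.136 [(np.float64(0.5851), np.float64(-0.3656), np.float32(0.0322))]
.584,-.363,.136 [(np.float64(0.5806), np.float64(-0.3664), np.float32(0.0331)), (np.float64(0.5979), np.float64(-0.3326), np.float32(0.0331))]
[[406, 63, 234, 337, 17082], [597, 142, 24, 28, 358], [465, 167, 14, 20, 188], [446, 169, 17, 23, 192], [610, 191, 17, 32, 322], [547, 213, 26, 14, 218], [424, 225, 10, 24, 116], [576, 225, 55, 64, 887], [559, 254, 26, 52, 972], [146, 282, 85, 81, 2869], [342, 350, 20, 20, 211], [0, 356, 70, 44, 1691], [194, 362, 88, 38, 2142], [595, 386, 21, 14, 201]]
```

```bash
python3 -c "
from bench import ctrl; print(ctrl.hand_in())"
```

```text
the job is handed in; nothing more can be done
None
```

The job is handed in (no verdict came back): both cans are in the chest, the trap is shut and latched, both loose tins are stacked on the base tin within about 3 mm of its axis, and a before/after image comparison showed no change around the chest, brayer and knife.

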